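# Feel for the fuller sweet tin and tip it out

## Task

One of the two tins on the wooden board holds three big round sweets, the other only one, and you cannot see in: tilt a tin and feel how the weight shifts inside to find out. Tip all three sweets from the fuller tin into the foil pan, then stand that emptied tin upright on the dark baking sheet, in the free space beside the two cups. Leave the other tin standing on the board with its one sweet inside, and do not knock the cups or the other things on the table.

Things in the scene. Friction and masses are not known exactly. Their poses are not given: they have to be found in the camera images.
- tin_1: closed bare-metal oblong tin, 252 x 50 x 83 mm (x, y, z); take it across its 50 mm width with a light grip of 20 to 30 N (a hard one makes it buzz and hides the feel). Origin: centre of the underside. Mouth at the -x end, behind a light flap under a dark hinge roll on the top edge, which swings out by itself when tipped. Empty tins weigh 210 to 410 g, each its own, so weight does not tell.
- tin_2: the other tin, outwardly the same, same frame; either may be the fuller. Contents of the tins, out of sight: hard round sweets, 40 mm across, 55 g each, in single file in a 44 mm channel, lying anywhere along it; three in one tin, one in the other. They start to roll when the floor slopes by about 7 degrees and stay put when it is slowly brought level.
- tin_1_lip (a point): lip of tin_1's mouth, at (-126, 0, 31) mm in the tin's frame, the tin's axes; the opening above it is 44 mm wide and 49 mm high. The sweets come out over it once the mouth end is lowered by more than about 40 degrees.
- tin_2_lip (a point): the same point on tin_2.
- tin_1_foot (a point): inside tin_1, at (-81, 0, 5) mm in its frame: the flat floor, 204 mm long, runs from the back (+x) end to here; from here a 30 degree ramp rises to the lip. With the mouth end slowly lowered (0.2 rad/s) to 12 degrees the sweets gather here and stay in; tipped faster or farther they may run out. From back end to here they shift the tin's moment about its y (tin level) by 0.09 N m if one, 0.15 to 0.20 if three.
- tin_2_foot (a point): the same point in tin_2.
- board: wooden serving board, 300 x 250 x 12 mm (x, y, z), fixed to the table; both tins start on it side by side, lengthways along its x. Origin at the centre of its underside.
- sheet: flat dark steel baking sheet without a rim, 300 x 280 x 10 mm (x, y, z), fixed to the table; two cups stand on it. Three lanes lie along its x, at y = -90, 0 and +90 mm; each cup stands in a lane of its own (up to 75 mm either side of the middle) and the third lane is free. Origin at the centre of its underside. Sheet and board may swap sides of the table.
- pan: open foil roasting pan, 220 x 170 x 60 mm (x, y, z), walls and floor 3 mm, flat floor, fixed to the table and empty at the start. Origin at the centre of its underside.
- cup_1: low white cup, 66 mm across the rim, 50 mm high, upright on the sheet. Origin at the centre of its underside.
- cup_2: second cup, same as cup_1.
- muffin: chocolate muffin in a paper case, 72 mm across, 62 mm high, on the table near the robot, a bystander. Origin at the centre of its underside.
- apple: red apple, 72 mm across, 62 mm high, on the table near the robot, a bystander. Origin at the centre of its underside.
- jar: amber jar with a steel cap, 64 mm across, 90 mm high, beyond the pan, a bystander. Origin at the centre of its underside.
- sauce: tall amber sauce bottle, 60 mm across, 170 mm high, at the back of the table, a bystander. Origin at the centre of its underside.
- spoon: metal serving spoon lying at the back of the table, a bystander. Origin at its middle, underside.

How it is judged (in metres and radians):
On the way, in this order (a step that is already met when the one before it is completed fails the run):
1. one of the tins is tilted by about 5 to 25 degrees to feel its contents, the pan still empty (contact force between pan and anything else below 0.2 N and (angle between tin_1's own z axis and vertical between 0.09 and 0.44 rad or angle between tin_2's own z axis and vertical between 0.09 and 0.44 rad)), for 0.3 s.
2. three sweets lie in the pan (contact force between pan and anything else between 1.35 and 1.95 N), for 0.3 s.
At the end, for the whole second after the job is handed in: Three sweets lie in the pan. The empty tin stands at rest, upright within 3 degrees, on the baking sheet, its middle within 70 mm (x) and 120 mm (y) of the sheet's; the other stands so on the board, within 70 mm (x) and 110 mm (y) of its middle, with one sweet inside (all of step 2 and ((x of tin_1 in the frame of sheet between -0.07 and 0.07 m and y of tin_1 in the frame of sheet between -0.12 and 0.12 m and z of tin_1 in the frame of sheet between 0.005 and 0.016 m and angle between each of tin_1, tin_2's own z axis and vertical below 0.06 rad and linear speed of each of tin_1, tin_2 below 0.03 m/s and contact force between tin_1 and sheet above 1 N and contact force between tin_1_c0 and anything else below 0.15 N and x of tin_2 in the frame of board between -0.07 and 0.07 m and y of tin_2 in the frame of board between -0.11 and 0.11 m and z of tin_2 in the frame of board between 0.007 and 0.018 m and contact force between tin_2 and board above 1 N and contact force between tin_2_c0 and anything else between 0.3 and 0.85 N) or (x of tin_2 in the frame of sheet between -0.07 and 0.07 m and y of tin_2 in the frame of sheet between -0.12 and 0.12 m and z of tin_2 in the frame of sheet between 0.005 and 0.016 m and angle between each of tin_2, tin_1's own z axis and vertical below 0.06 rad and linear speed of each of tin_2, tin_1 below 0.03 m/s and contact force between tin_2 and sheet above 1 N and contact force between tin_2_c0 and anything else below 0.15 N and x of tin_1 in the frame of board between -0.07 and 0.07 m and y of tin_1 in the frame of board between -0.11 and 0.11 m and z of tin_1 in the frame of board between 0.007 and 0.018 m and contact force between tin_1 and board above 1 N and contact force between tin_1_c0 and anything else between 0.3 and 0.85 N))); the robot touches nothing.
It fails at once if a cup is knocked over or pushed more than 15 mm (distance of any of cup_1, cup_2 from where it was at the start of the episode above 0.015 m or angle between any of cup_1, cup_2's own z axis and vertical above 0.4 rad).
It fails at once if another thing on the table is knocked over or pushed more than 25 mm (distance of any of muffin, apple, jar, sauce, spoon from where it was at the start of the episode above 0.025 m or angle between any of muffin, apple, jar, sauce's own z axis and vertical above 0.4 rad).
It also fails if it takes over 72 s, if anything falls off the work surface, if the arm or the gripper's body presses on something with over 40 N, if the wrist force passes 120 N, or if a joint passes its speed limit or range.

## Robot

A 6-joint arm with a two-finger parallel gripper is mounted at the origin on the work surface. World frame = base frame: x ahead of the robot, y to its left, z up, the work surface at z = 0. Lengths are in mm, angles in rad, forces in N, time in s.
With the tool pointing down it reaches from about 300 to 775 mm from the base axis. Payload 14.6 kg.
Tool frame: the origin (TCP) lies at the very end of the fingers, on their centre line; the grasp point (between the pads) lies 19 mm behind it; z points along the fingers, y is the line along which they close (so a half turn about z gives the same grasp; the last joint's range is limited). The gripper opens to 94 mm and grips with 3 to 60 N. Pads are 16 mm wide; open, the fingers measure 119 mm over their backs; the gripper's body (75 mm by 177 mm) begins 78 mm behind the grasp point.
Start: joints at [-1.245, 0.3, 1.521, -0, 1.321, -0.067], TCP at [210.519, -508.105, 205.446] pointing down, gripper open.
Joint ranges: [-3.03, 3.03], [-0.79, 2.21], [0.23, 2.52], [-1.04, 4.18], [0, 3.07], [-2.55, 2.55]. Speed limits (rad/s): [2.22, 2.22, 2.57, 3.14, 3.14, 3.14].

## Interface

Orientations are given as [roll, pitch, yaw] about the fixed x, y, z axes, in that order (R = Rz(yaw) Ry(pitch) Rx(roll)).
In Python, from cell import manip gives the robot as it stands.
- The arm moves only by the tool servo_tool, never from a script. Its argument "motion" is a list that holds one entry, the list of rows, each a list of 7 numbers: the shift along the world's x, y, z as a fraction of full scale, then the turn, a rotation vector about the world's x, y, z as a fraction of full scale, then the closure, from 0 (fully open) to 1 (shut). In form: [[[x, y, z, rx, ry, rz, gripper], ...]]. A call has 1 to 10 rows; each row is the pose to reach, as a shift and turn from the pose commanded when the call began, turning the shorter way round; what a row does not reach only later rows make up. Full scale, the value 1, is 0.5 m for a shift and pi rad for a turn. A row lasts 1/10 s, in which the tool goes at most 50 mm and 8.59 degrees, less where a joint would pass 70% of its speed; a pose out of reach is approached as far as the arm can. A call with a number of a shift or a turn outside -1 to 1 is refused whole. A call with a gripper value outside its range is refused whole. The fingers move at their own pace and stop on an object; "newtons" is the grip in N (left out, the last holds). Time passes only in rows, so rows that repeat a pose let the fingers close. It gives the time, the measured TCP pose, the force, the opening and the grip force at its end, in the units of the state.
- manip.read_state(): the state, without advancing time (a new reading comes with each control period).
- manip.camera(name): name is "side" or "top" or "wrist"; returns a dict with "frame" (420x560x3 uint8, red, green, blue), "range_z" (420x560 float32, mm along the optical axis (not along the pixel's ray), 0 where there is no reading), "vfov" (degrees; the focal length in pixels is half the picture's height over the tangent of half this angle, whatever the lens; pixels are square), "cx", "cy" (the principal point, pixels), "k1" (the pictures are not rectified: a ray, as slopes to the right and down, at radius r is drawn at 1 + k1 r^2 times it, then the intrinsics apply), "cam_to_world" (4x4, takes a point from camera to world coordinates). Camera axes: x right, y down, z forward; pixel columns grow to the right and rows downward; lengths in mm; the calibration is good to about 2 mm. A picture is of the moment at which its call begins.
- manip.sign_off(): hands the job in; it is judged then, once.
The state is a dict: "clock": time; "joints": joint angles; "qd": joint speeds; "effort": joint torques, N m; "eef_pos": TCP position; "eef_rot": TCP orientation; "wrist_force": force on the tool from outside, world axes, zero at the start; "moment": the same for the moment, N m; "finger_gap": finger opening in mm; "finger_force": force on a finger pad.
Only numpy, scipy, OpenCV 4.12 (cv2) and the standard library are available. Lean on these libraries where they do the work, as an engineer would, in place of code of your own. Each camera call takes 0.05 s, during which the arm holds its last target. There are 200 camera calls.

## Working session

There is one attempt and no reset: what is moved stays moved. The work goes in short steps, Python scripts to look and compute and a tool call to move; the robot and the scene stay as the last step left them, time stands still between calls to the robot, and variables do not carry over. Pictures are saved under pics/ and viewed, at most 10 in all, crops included, and the job is handed in when it is done.

Besides the shell and the picture viewer there is one more tool, called after "Call:" as name([rows], argument=value, ...), one row to a line, values as JSON. servo_tool: Moves the arm, as the interface text tells. Its arguments: {"type":"object","properties":{"motion":{"type":"array"},"newtons":{"type":"number"}},"required":["motion"]}

```bash
mkdir -p pics; ls
cat > h.py <<'E'
import numpy as np, cv2
from cell import manip
def cam(n,save=None):
    c=manip.camera(n)
    if save: cv2.imwrite(f'pics/{save}.png',c['frame'][...,::-1])
    h,w=c['frame'].shape[:2]; f=h/2/np.tan(np.radians(c['vfov'])/2)
    c['f']=f; c['K']=np.array([[f,0,c['cx']],[0,f,c['cy']],[0,0,1.]]); c['D']=np.array([c['k1'],0,0,0,0.]); return c
def rays(c,uv):
    n=cv2.undistortPoints(np.array(uv,float).reshape(-1,1,2),c['K'],c['D'])[:,0]
    T=np.array(c['cam_to_world']); return T[:3,3],np.c_[n,np.ones(len(n))]@T[:3,:3].T
def onplane(c,uv,z):
    o,d=rays(c,uv); return o+d*((z-o[2])/d[:,2])[:,None]
def cloud(c):
    h,w=c['range_z'].shape; v,u=np.mgrid[:h,:w]
    o,d=rays(c,np.stack([u,v],-1).reshape(-1,2)); P=o+d*c['range_z'].reshape(-1,1)
    P[c['range_z'].ravel()==0]=np.nan
    return P.reshape(h,w,3)
E
python3 - <<'E'
from h import *
a=cam('top','top0');b=cam('side','side0')
for c in(a,b):print(c['vfov'],c['k1'],np.round(c['cam_to_world'],2).tolist())
np.save('top.npy',cloud(a));np.save('side.npy',cloud(b))
print(manip.read_state())
cv2.imwrite('pics/both0.png',cv2.resize(np.vstack([a['frame'],b['frame']]),None,fx=.71,fy=.71)[...,::-1])
E
```

```text
pics
46.29188594641497 -0.14671494731377324 [[0.01, -1.0, 0.09, 427.05], [-1.0, -0.01, -0.02, 18.08], [0.02, -0.09, -1.0, 1509.27], [0.0, 0.0, 0.0, 1.0]]
43.71727604055683 -0.20166817382463947 [[-1.0, -0.04, 0.06, 484.92], [-0.08, 0.64, -0.76, 1100.28], [-0.01, -0.76, -0.64, 991.89], [0.0, 0.0, 0.0, 1.0]]
{'clock': 0.1, 'joints': array([-1.24462089e+00,  3.00416659e-01,  1.52151662e+00, -1.43070486e-06,
        1.32069641e+00, -6.66268060e-02]), 'qd': array([-0.00046441, -0.00226452,  0.00011839,  0.00050815, -0.00103275,
        0.00063153]), 'effort': array([ 6.58025729e-04, -5.32650483e+01, -3.53287375e+01,  7.09647057e-02,
        2.34569359e-02, -6.39687300e-05]), 'eef_pos': array([ 210.43641075, -507.89656055,  204.94346091]), 'eef_rot': array([-3.14055783e+00, -6.76601562e-05,  3.92802567e-01]), 'wrist_force': array([ 0.72867229,  0.32943812, -0.1885236 ]), 'moment': array([-0.0774453 ,  0.03853887,  0.05204992]), 'finger_force': 0.0, 'finger_gap': 93.883964761936}
```

View pics/top0.png

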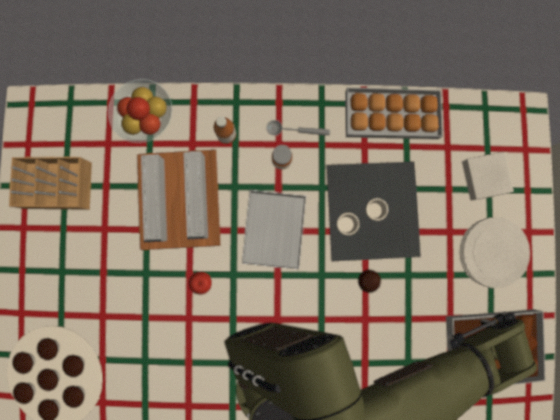

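View pics/side0.png

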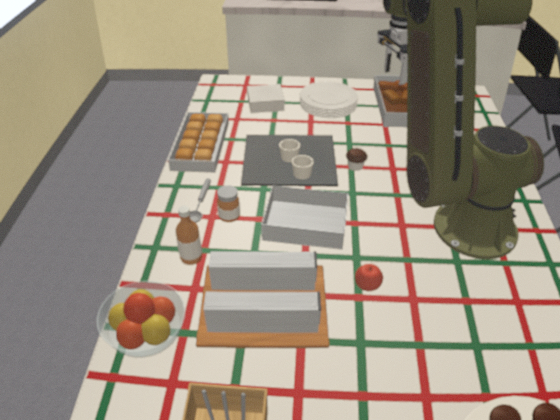

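The top view shows the board with tins at px (154,197) and (196,194), the pan at (274,229), and the sheet at (373,211). The cups are at (347,223) and (375,210). The side view confirms the layout; it doesn't yet show which end the mouths are.

```bash
cat > m.py <<'E'
from h import *
import sys
def rect(P,m):
    xy=P[m][:,:2].astype(np.float32); return cv2.minAreaRect(xy)
if __name__=='__main__':
    t=np.load('top.npy');s=np.load('side.npy')
    im=cv2.imread('pics/top0.png')
    for name,P in(('top',t),('side',s)):
        Z=np.nan_to_num(P[...,2])
        print(name)
        for lo,hi in((85,112),(40,75),(7,16)):
            m=((Z>lo)&(Z<hi)&(P[...,0]>250)&(P[...,0]<800)&(abs(P[...,1])<420)).astype(np.uint8)
            m=cv2.morphologyEx(m,cv2.MORPH_OPEN,np.ones((2,2)))
            n,L,st,ce=cv2.connectedComponentsWithStats(m)
            for i in range(1,n):
                if st[i,4]<60: continue
                r=rect(P,L==i); print(lo,st[i,4],np.round(r[0]),np.round(r[1]),round(r[2],1),'z',np.round(np.nanmedian(Z[L==i]),1),'px',np.round(ce[i]))
    a=cv2.imread('pics/top0.png')[140:255,130:225];b=cv2.imread('pics/side0.png')[245:345,195:335]
    a=cv2.resize(a,None,fx=4,fy=4,interpolation=2);b=cv2.resize(b,(480,343),interpolation=2)
    o=np.zeros((460,880,3),np.uint8);o[:a.shape[0],:a.shape[1]]=a;o[:343,390:870]=b
    cv2.imwrite('pics/crop.png',cv2.resize(o,None,fx=.9,fy=.9))
E
python3 m.py
```

```text
top
85 80 [788. 389.] [20. 39.] 8.7 z 88.9 px [148. 127.]
85 61 [777. 148.] [27. 65.] 55.9 z 88.6 px [228. 135.]
85 272 [710. -16.] [51. 66.] 22.4 z 90.7 px [283. 155.]
85 1543 [585. 248.] [251.  62.] 1.7 z 96.3 px [195. 196.]
85 1581 [575. 379.] [252.  73.] 2.2 z 96.4 px [152. 199.]
40 79 [691. -16.] [28. 65.] 10.4 z 54.7 px [283. 164.]
40 72 [554. 346.] [88.  3.] 3.3 z 42.5 px [164. 207.]
40 128 [ 554. -309.] [66. 52.] 26.2 z 50.0 px [382. 208.]
40 112 [ 509. -220.] [65. 56.] 21.0 z 52.0 px [353. 223.]
40 437 [ 324. -279.] [77. 57.] 60.3 z 55.7 px [370. 282.]
40 418 [nan nan] [0. 0.] 0.0 z 57.2 px [200. 284.]
7 1477 [539. 270.] [203. 323.] 67.9 z 12.8 px [178. 212.]
7 501 [609. 201.] [216.  40.] 4.1 z 12.3 px [213. 192.]
7 5245 [ 548. -291.] [297. 274.] 2.2 z 10.5 px [372. 211.]
7 108 [469. 194.] [61. 38.] 0.5 z 10.4 px [217. 238.]
side
85 216 [708. -50.] [ 50. 146.] 8.3 z 88.3 px [229. 193.]
85 193 [768. 128.] [147.  44.] 82.8 z 96.3 px [189. 237.]
85 1899 [553. 245.] [296. 119.] 29.4 z 94.3 px [264. 261.]
85 2349 [nan nan] [nan  0.] nan z 95.0 px [263. 303.]
85 141 [787. 398.] [23. 42.] 0.3 z 88.8 px [164. 305.]
40 212 [ 546. -322.] [133.  59.] 86.7 z 48.5 px [290. 147.]
40 265 [ 310. -285.] [125.  59.] 44.6 z 52.9 px [358. 156.]
40 223 [ 502. -230.] [124.  54.] 78.6 z 47.7 px [303. 164.]
40 970 [427.  39.] [312. 162.] 40.8 z 47.5 px [304. 212.]
40 237 [687. -22.] [112.  53.] 60.3 z 55.2 px [230. 206.]
40 210 [764. 151.] [105.  41.] 71.8 z 53.1 px [191. 249.]
40 479 [305. 228.] [105.  50.] 46.6 z 55.8 px [370. 275.]
40 1035 [575. 253.] [264.  18.] 15.2 z 53.9 px [264. 278.]
40 289 [777. 390.] [ 28. 105.] 30.2 z 61.8 px [175. 306.]
40 1062 [566. 381.] [264.  10.] 13.4 z 54.0 px [264. 321.]
7 2561 [ 536. -276.] [295. 255.] 8.6 z 9.1 px [290. 162.]
7 1813 [574. 309.] [301. 245.] 4.2 z 11.6 px [279. 326.]
7 330 [674. 324.] [110. 225.] 51.4 z 12.6 px [227. 288.]
7 79 [521. 309.] [61. 84.] 4.5 z 12.4 px [285. 292.]
```

View pics/crop.png

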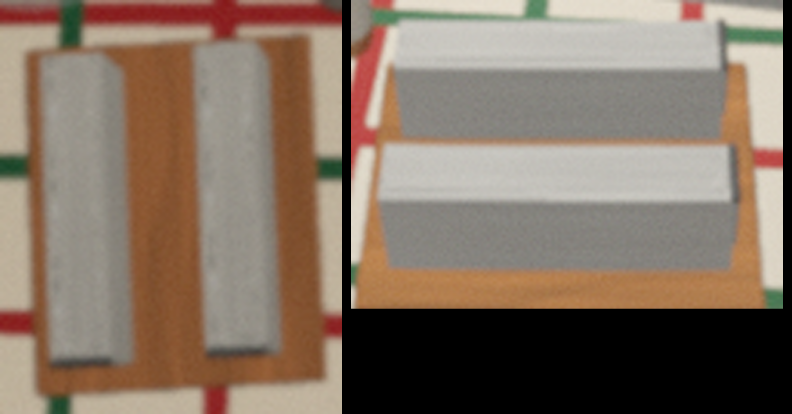

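The dark hinge rolls, and so the mouths, are at the near (-x) end of both tins. Next I'll refine the positions by colour.

```bash
cat > c.py <<'E'
from h import *
a=cam('top');im=a['frame'];hsv=cv2.cvtColor(im,cv2.COLOR_RGB2HSV);H,S,V=[hsv[...,i].astype(int) for i in range(3)]
def show(n,m,roi,z,k=40):
    x0,x1,y0,y1=roi;q=np.zeros(m.shape,np.uint8);q[y0:y1,x0:x1]=m[y0:y1,x0:x1]
    q=cv2.morphologyEx(q,cv2.MORPH_CLOSE,np.ones((3,3)))
    for c in cv2.findContours(q,cv2.RETR_EXTERNAL,2)[0]:
        if cv2.contourArea(c)<k:continue
        W=onplane(a,c.reshape(-1,2),z)[:,:2].astype(np.float32);r=cv2.minAreaRect(W)
        print(n,np.round(r[0],1),np.round(r[1]),round(r[2],1),cv2.boundingRect(c))
for y in(200,):print(im[y,135:225].tolist()[::2])
show('board',(S>100)&(H<20)&(V>60),(132,228,145,252),12)
show('tins',(S<40)&(V>120),(136,222,148,250),95)
show('sheet',(V<90),(320,425,155,265),10)
show('cups',(V>120),(332,412,170,255),60,60)
show('pan',(S<28)&(V>110),(238,310,186,272),60)
show('muff',(V<80),(345,395,266,300),60)
print(im[230,236:312].tolist()[::3])
E
python3 c.py
```

```text
[[189, 175, 154], [169, 152, 129], [137, 92, 64], [136, 96, 70], [145, 135, 123], [155, 151, 142], [152, 148, 139], [152, 145, 137], [148, 143, 134], [151, 148, 137], [150, 145, 136], [148, 146, 137], [142, 137, 130], [134, 130, 120], [134, 129, 120], [137, 111, 93], [135, 85, 46], [136, 86, 48], [139, 87, 52], [133, 82, 47], [131, 83, 48], [131, 82, 47], [133, 83, 47], [144, 91, 54], [139, 88, 53], [141, 116, 97], [155, 150, 140], [152, 148, 139], [151, 147, 138], [150, 145, 134], [149, 145, 135], [150, 144, 135], [149, 145, 137], [150, 146, 137], [138, 133, 124], [135, 124, 113], [131, 90, 65], [132, 83, 48], [125, 80, 48], [125, 78, 42], [128, 81, 47], [141, 101, 71], [182, 164, 142], [192, 178, 158], [192, 180, 157]]
board [574.3 308.2] [310. 294.] 3.5 (132, 150, 96, 102)
board [742.1 276.5] [ 16. 232.] 0.2 (153, 145, 75, 6)
tins [577.3 365.1] [247.  62.] 3.7 (142, 156, 24, 84)
tins [587.9 242.8] [248.  55.] 3.7 (185, 152, 22, 85)
sheet [ 555.9 -291.8] [341. 328.] 0.0 (320, 155, 105, 110)
cups [ 507.  -205.1] [62. 63.] 0.3 (337, 213, 22, 22)
cups [ 550.9 -292.8] [64. 66.] 89.5 (366, 198, 22, 23)
pan [490.3  13.8] [165. 218.] 84.6 (243, 190, 62, 79)
muff [ 338.5 -270.7] [147.  62.] 89.8 (345, 270, 50, 22)
[[65, 75, 51], [137, 35, 35], [140, 35, 33], [136, 108, 100], [151, 148, 139], [152, 151, 140], [156, 151, 142], [151, 148, 139], [155, 152, 141], [152, 148, 139], [152, 148, 139], [155, 150, 140], [154, 151, 141], [154, 150, 141], [152, 148, 140], [155, 151, 142], [155, 152, 142], [152, 147, 139], [152, 149, 139], [152, 148, 140], [155, 150, 140], [147, 143, 133], [125, 90, 84], [145, 44, 44], [142, 38, 38], [141, 36, 36]]
```

Call:
servo_tool([
  [[0,0,0.3,0,0,-0.125,0],[0,0,0.3,0,0,-0.125,0],[0,0,0.3,0,0,-0.125,0],[0,0.2,0.3,0,0,-0.125,0],[0.2,0.5,0.3,0,0,-0.125,0],[0.3,0.7,0.3,0,0,-0.125,0],[0.3,0.7,0.3,0,0,-0.125,0],[0.35,0.9,0.3,0,0,-0.125,0],[0.35,0.9,0.3,0,0,-0.125,0],[0.35,1,0.3,0,0,-0.125,0]],
], newtons=25)

```text
clock: 1.15
eef_pos: [330.5, -181.7, 355.3]
eef_rot: [-3.142, -0.0, -0.0]
wrist_force: [1.2, -0.1, -0.3]
finger_gap: 94.1
finger_force: 0.0
```

Call:
servo_tool([
  [[0.1,0.1,0,0,0,0,0],[0.2,0.2,0,0,0,0,0],[0.3,0.4,0,0,0,0,0],[0.4,0.6,0,0,0,0,0],[0.42,0.7,0,0,0,0,0],[0.42,0.8,0,0,0,0,0],[0.42,0.9,0,0,0,0,0],[0.42,0.98,0,0,0,0,0],[0.42,0.98,0,0,0,0,0],[0.42,0.98,0,0,0,0,0]],
])

```text
clock: 2.15
eef_pos: [531.0, 263.7, 355.2]
eef_rot: [3.141, 0.0, 0.0]
wrist_force: [1.1, -0.3, 0.2]
finger_gap: 94.1
finger_force: 0.0
```

Call:
servo_tool([
  [[0,0,0,0,0,0,0],[0,0,0,0,0,0,0],[0,0,0,0,0,0,0]],
])

```text
clock: 2.45
eef_pos: [531.1, 260.6, 355.6]
eef_rot: [3.141, -0.0, -0.001]
wrist_force: [-0.6, -0.6, 0.6]
finger_gap: 94.0
finger_force: 0.0
```

Run:
```python
from h import *
w=cam('wrist','w0');print(np.round(w['cam_to_world'],2).tolist());P=cloud(w);np.save('w0.npy',P)
s=manip.read_state();print(s['eef_pos'],s['joints'],s['moment'],s['wrist_force'])
```

```text
[[-0.0, -0.96, -0.27, 610.37], [-1.0, 0.0, -0.0, 260.42], [0.0, 0.27, -0.96, 534.3], [0.0, 0.0, 0.0, 1.0]]
[531.09909944 260.40449983 355.84991162] [ 3.93999324e-01  3.38601182e-01  1.12954444e+00 -1.04131485e-04
  1.67296288e+00  1.96599261e+00] [-0.05503785 -0.02576303  0.01451409] [0.42094663 0.29663817 0.33454851]
```

View pics/w0.png

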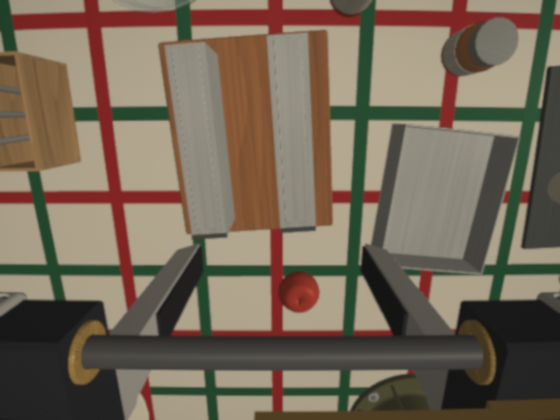

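The wrist view shows both tins, left at about (195,140) and right at (293,130), with their dark mouth rolls at the near end (y≈235). The whole pan is visible at (445,195).

```bash
cat > t.py <<'E'
from h import *
P=np.load('w0.npy');im=cv2.imread('pics/w0.png');Z=np.nan_to_num(P[...,2])
c=cam('wrist')
g=cv2.cvtColor(im,cv2.COLOR_BGR2HSV)
def rep(n,m,z):
    m=cv2.morphologyEx(m.astype(np.uint8),cv2.MORPH_OPEN,np.ones((3,3)))
    for k in cv2.findContours(m,0,2)[0]:
        if cv2.contourArea(k)<800: continue
        q=np.zeros(m.shape,np.uint8);cv2.drawContours(q,[k],-1,1,-1)
        W=onplane(c,k.reshape(-1,2),z)[:,:2].astype(np.float32);r=cv2.minAreaRect(W)
        print(n,np.round(r[0],1),np.round(r[1],1),round(r[2],1),'z',np.round(np.percentile(Z[q>0],[10,50,90]),1),cv2.boundingRect(k))
roi=np.zeros(Z.shape,bool);roi[25:245,150:340]=1
rep('tinZ',roi&(Z>90)&(Z<102),95)
rep('tinC',roi&(g[...,1]<50)&(g[...,2]>140),95)
rep('board',roi&(Z>7)&(Z<150)&((g[...,1]>90)|(Z>30)),12)
roi[:]=0;roi[110:280,365:520]=1
rep('pan',roi&(g[...,1]<60)&(Z<75)&((g[...,2]<165)|(Z>8)),60)
for u in range(160,330,4):print(u,round(Z[130,u]),im[130,u].tolist(),end='; ')
E
python3 t.py
```

```text
tinZ [573.6 371.1] [255.2  51.9] 3.5 z [93.6 94.9 96.1] (165, 42, 62, 198)
tinZ [583.5 245.1] [254.8  50.4] 3.7 z [93.8 95.  96.2] (267, 33, 49, 200)
tinC [578.7 371.4] [243.   48.6] 3.6 z [93.7 94.9 96.1] (167, 43, 56, 189)
tinC [588.8 245.7] [243.4  49. ] 3.6 z [93.8 95.  96.2] (268, 33, 46, 192)
board [574.6 307.8] [307.7 248.2] 3.8 z [10.6 75.  95.7] (159, 30, 174, 210)
pan [485.4  20. ] [194.9 226.6] 84.5 z [ 1.6  3.4 51.4] (370, 123, 150, 154)
160 0 [142, 165, 176]; 164 1 [142, 165, 177]; 168 -1 [140, 163, 175]; 172 12 [55, 84, 124]; 176 10 [98, 114, 133]; 180 95 [127, 140, 144]; 184 96 [132, 145, 148]; 188 95 [132, 144, 148]; 192 95 [130, 142, 146]; 196 95 [129, 141, 145]; 200 95 [130, 141, 145]; 204 95 [128, 141, 144]; 208 94 [125, 137, 141]; 212 95 [127, 139, 143]; 216 83 [117, 128, 132]; 220 51 [116, 127, 131]; 224 19 [107, 121, 131]; 228 11 [54, 88, 135]; 232 12 [54, 88, 134]; 236 11 [54, 88, 134]; 240 11 [56, 91, 138]; 244 11 [53, 86, 131]; 248 13 [53, 84, 129]; 252 11 [51, 82, 124]; 256 10 [55, 90, 136]; 260 13 [56, 91, 139]; 264 10 [51, 84, 128]; 268 11 [52, 84, 128]; 272 12 [69, 93, 125]; 276 96 [129, 142, 146]; 280 96 [125, 137, 140]; 284 96 [132, 145, 148]; 288 94 [132, 144, 148]; 292 94 [129, 141, 144]; 296 95 [129, 142, 145]; 300 95 [130, 142, 146]; 304 95 [133, 145, 149]; 308 94 [129, 141, 145]; 312 11 [82, 102, 132]; 316 12 [50, 81, 123]; 320 12 [48, 78, 119]; 324 12 [51, 82, 125]; 328 0 [53, 84, 125];
```

Call:
servo_tool([
  [[0.106,-0.031,-0.1,0,0,0.02,0],[0.106,-0.031,-0.2,0,0,0.02,0],[0.106,-0.031,-0.3,0,0,0.02,0],[0.106,-0.031,-0.4,0,0,0.02,0.1],[0.106,-0.031,-0.5,0,0,0.02,0.1],[0.106,-0.031,-0.57,0,0,0.02,0.1],[0.106,-0.031,-0.617,0,0,0.02,0.1],[0.106,-0.031,-0.617,0,0,0.02,0.1],[0.106,-0.031,-0.617,0,0,0.02,0.1]],
])

```text
clock: 3.45
eef_pos: [584.8, 245.6, 48.5]
eef_rot: [-3.141, -0.001, 0.062]
wrist_force: [0.3, -0.0, 1.0]
finger_gap: 84.7
finger_force: 0.0
```

Call:
servo_tool([
  [[0,0,0,0,0,0,0.7],[0,0,0,0,0,0,0.7],[0,0,0,0,0,0,0.7],[0,0,0,0,0,0,0.7],[0,0,0,0,0,0,0.7],[0,0,0,0,0,0,0.7],[0,0,0,0,0,0,0.7]],
], newtons=25)

```text
clock: 4.15
eef_pos: [584.2, 246.1, 47.3]
eef_rot: [-3.141, -0.0, 0.063]
wrist_force: [-1.3, -0.0, 4.8]
finger_gap: 49.6
finger_force: 25.0
```

Call:
servo_tool([
  [[0,0,0.05,0,0,0,0.7],[0,0,0.1,0,0,0,0.7],[0,0,0.16,0,0,0,0.7],[0,0,0.16,-0.001,0.01,0,0.7],[0,0,0.16,-0.001,0.02,0,0.7],[0,0,0.16,-0.002,0.03,0,0.7],[0,0,0.16,-0.003,0.04,0,0.7],[0,0,0.16,-0.003,0.05,0,0.7],[0,0,0.16,-0.004,0.06,0,0.7],[0,0,0.16,-0.004,0.067,0,0.7]],
])

```text
clock: 5.15
eef_pos: [583.8, 246.0, 126.0]
eef_rot: [-3.141, 0.213, 0.063]
wrist_force: [-0.9, -0.5, -4.9]
finger_gap: 50.0
finger_force: 25.0
```

Call:
servo_tool([
  [[0,0,0,0,0,0,0.7],[0,0,0,0,0,0,0.7],[0,0,0,0,0,0,0.7],[0,0,0,0,0,0,0.7],[0,0,0,0,0,0,0.7],[0,0,0,0,0,0,0.7],[0,0,0,0,0,0,0.7],[0,0,0,0,0,0,0.7],[0,0,0,0,0,0,0.7],[0,0,0,0,0,0,0.7]],
])

```text
clock: 6.15
eef_pos: [584.0, 246.0, 126.9]
eef_rot: [-3.141, 0.211, 0.063]
wrist_force: [0.2, 0.7, -3.0]
finger_gap: 50.0
finger_force: 25.0
```

Call:
servo_tool([
  [[0,0,0,0,-0.007,0,0.7],[0,0,0,0.001,-0.014,0,0.7],[0,0,0,0.001,-0.021,0,0.7],[0,0,0,0.002,-0.028,0,0.7],[0,0,0,0.002,-0.035,0,0.7],[0,0,0,0.003,-0.042,0,0.7],[0,0,0,0.003,-0.049,0,0.7],[0,0,0,0.003,-0.055,0,0.7],[0,0,0,0.004,-0.061,0,0.7],[0,0,0,0.004,-0.067,0,0.7]],
])

```text
clock: 7.15
eef_pos: [584.1, 246.0, 127.0]
eef_rot: [-3.142, -0.002, 0.063]
wrist_force: [0.1, 0.4, -4.4]
finger_gap: 49.8
finger_force: 25.0
```

```bash
cat > rd.py <<'E'
from h import *
M=[];F=[]
for i in range(14):
    manip.camera('side');s=manip.read_state();M.append(s['moment']);F.append(s['wrist_force'])
M=np.array(M)[2:];F=np.array(F)[2:];yaw=s['eef_rot'][2];a=np.array([-np.sin(yaw),np.cos(yaw),0])
print('M',M.mean(0).round(3),'My tin',(M@a).mean().round(4),'+-',((M@a).std()/3.4).round(4),'F',F.mean(0).round(2),s['eef_pos'].round(1),s['eef_rot'].round(3),s['clock'])
E
python3 rd.py
```

```text
M [0.021 0.118 0.014] My tin 0.1166 +- 0.0065 F [-0.02 -0.09 -3.84] [584.1 246.  126.9] [-3.142  0.     0.063] 7.85
```

Call:
servo_tool([
  [[0,0,0,0,-0.007,0,0.7],[0,0,0,0.001,-0.014,0,0.7],[0,0,0,0.001,-0.021,0,0.7],[0,0,0,0.002,-0.028,0,0.7],[0,0,0,0.002,-0.035,0,0.7],[0,0,0,0.003,-0.042,0,0.7],[0,0,0,0.003,-0.049,0,0.7],[0,0,0,0.003,-0.055,0,0.7],[0,0,0,0.004,-0.061,0,0.7],[0,0,0,0.004,-0.066,0,0.7]],
])

```text
clock: 8.85
eef_pos: [584.0, 246.0, 126.9]
eef_rot: [3.141, -0.209, 0.063]
wrist_force: [-0.7, -0.0, -4.0]
finger_gap: 49.6
finger_force: 25.0
```

Call:
servo_tool([
  [[0,0,0,0,0,0,0.7],[0,0,0,0,0,0,0.7],[0,0,0,0,0,0,0.7],[0,0,0,0,0,0,0.7],[0,0,0,0,0,0,0.7],[0,0,0,0,0,0,0.7],[0,0,0,0,0,0,0.7],[0,0,0,0,0,0,0.7],[0,0,0,0,0,0,0.7],[0,0,0,0,0,0,0.7]],
])

```text
clock: 9.85
eef_pos: [584.1, 246.0, 126.9]
eef_rot: [3.141, -0.208, 0.063]
wrist_force: [0.1, -0.2, -4.1]
finger_gap: 50.1
finger_force: 25.0
```

Call:
servo_tool([
  [[0,0,0,0,0.007,0,0.7],[0,0,0,-0.001,0.014,0,0.7],[0,0,0,-0.001,0.021,0,0.7],[0,0,0,-0.002,0.028,0,0.7],[0,0,0,-0.002,0.035,0,0.7],[0,0,0,-0.003,0.042,0,0.7],[0,0,0,-0.003,0.049,0,0.7],[0,0,0,-0.003,0.055,0,0.7],[0,0,0,-0.004,0.061,0,0.7],[0,0,0,-0.004,0.066,0,0.7]],
])

```text
clock: 10.85
eef_pos: [584.1, 246.1, 126.9]
eef_rot: [3.142, 0.001, 0.063]
wrist_force: [0.2, -0.2, -4.5]
finger_gap: 50.0
finger_force: 25.0
```

```bash
python3 rd.py
python3 - <<'E'
from h import *
P=cloud(cam('wrist'));Z=np.nan_to_num(P[...,2])
m=(Z>150)&(Z<200)&(P[...,0]>440)&(abs(P[...,1]-246)<22)
q=P[m];print(m.sum(),np.polyfit(q[:,0]-584,q[:,2],1))
E
```

```text
M [ 0.027 -0.068  0.006] My tin -0.0699 +- 0.0092 F [ 0.16 -0.04 -4.13] [584.  246.1 127. ] [-3.142 -0.     0.063] 11.55
38850 [-2.02121986e-04  1.74768546e+02]
```

Tilting the right-hand tin (y=245) shifted the moment by 0.187 N m, so it holds three sweets. The tin is still level in the grip. I'll carry it to the pan.

Call:
servo_tool([
  [[0,-0.03,0.02,0,0,0,0.7],[0.001,-0.08,0.046,0,0,-0.01,0.7],[0.002,-0.14,0.046,0,0,-0.02,0.7],[0.003,-0.2,0.046,0,0,-0.03,0.7],[0.004,-0.26,0.046,0,0,-0.04,0.7],[0.004,-0.32,0.046,0,0,-0.05,0.7],[0.004,-0.38,0.046,0,0,-0.05,0.7],[0.004,-0.43,0.046,0,0,-0.05,0.7],[0.004,-0.465,0.046,0,0,-0.05,0.7],[0.004,-0.482,0.046,0,0,-0.05,0.7]],
], newtons=35)

```text
clock: 12.6
eef_pos: [586.1, 3.4, 150.5]
eef_rot: [3.142, -0.001, -0.096]
wrist_force: [0.8, -0.5, -5.2]
finger_gap: 49.7
finger_force: 35.0
```

Call:
servo_tool([
  [[0,0,0,0,-0.01,0,0.7],[0,0,0,-0.002,-0.02,0,0.7],[0,0,0,-0.003,-0.03,0,0.7],[0,0,0,-0.004,-0.04,0,0.7],[0,0,0,-0.005,-0.05,0,0.7],[0,0,0,-0.006,-0.06,0,0.7],[0,0,0,-0.007,-0.07,0,0.7],[0,0,0,-0.008,-0.08,0,0.7],[0,0,0,-0.008,-0.09,0,0.7],[0,0,0,-0.009,-0.1,0,0.7]],
])

```text
clock: 13.6
eef_pos: [585.9, 5.6, 150.2]
eef_rot: [-3.14, -0.317, -0.094]
wrist_force: [0.4, 0.3, -3.8]
finger_gap: 49.9
finger_force: 35.0
```

Call:
servo_tool([
  [[0,0,0,-0.001,-0.01,0,0.7],[0,0,0,-0.002,-0.02,0,0.7],[0,0,0,-0.003,-0.03,0,0.7],[0,0,0,-0.004,-0.04,0,0.7],[0,0,0,-0.005,-0.05,0,0.7],[0,0,0,-0.006,-0.06,0,0.7],[0,0,0,-0.007,-0.07,0,0.7],[0,0,0,-0.008,-0.08,0,0.7],[0,0,0,-0.009,-0.09,0,0.7],[0,0,0,-0.01,-0.1,0,0.7]],
])

```text
clock: 14.6
eef_pos: [585.9, 5.5, 150.1]
eef_rot: [3.141, -0.632, -0.093]
wrist_force: [0.1, 0.2, -3.3]
finger_gap: 50.0
finger_force: 35.0
```

Run:
```python
from h import *
a=cam('side','s1');s=manip.read_state();print(s['joints'].round(2),s['eef_pos'],s['eef_rot'],s['wrist_force'],s['clock'])
cv2.imwrite('pics/s1c.png',cv2.resize(a['frame'][120:280,180:420],None,fx=2.5,fy=2.5)[...,::-1])
```

```text
[-0.04  0.16  1.97 -0.09  0.38  1.7 ] [585.35457478   5.60714779 149.48491154] [ 3.1411302  -0.63259501 -0.09282625] [ 0.30189127  0.19947129 -5.4580983 ] 14.65
```

View pics/s1c.png

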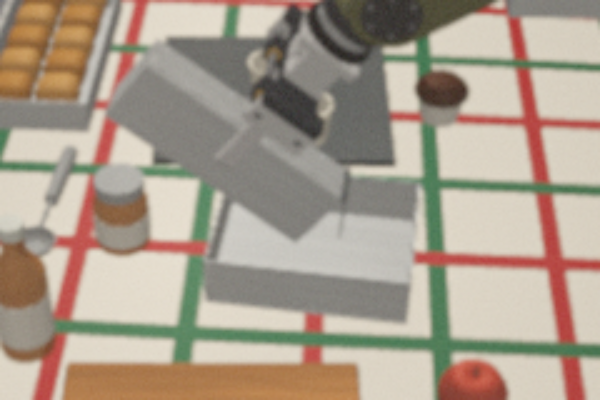

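The side picture shows the mouth end (340,180)–(295,240) hanging inside the pan, clear of its walls, with the flap swung out at (340,210). No sweets are out yet. I'll tip further, raising the tin slightly.

Call:
servo_tool([
  [[0,0,0.005,-0.001,-0.007,0,0.7],[0,0,0.01,-0.001,-0.014,0,0.7],[0,0,0.015,-0.002,-0.021,0,0.7],[0,0,0.02,-0.003,-0.028,0,0.7],[0,0,0.025,-0.003,-0.035,0,0.7],[0,0,0.03,-0.004,-0.042,0,0.7],[0,0,0.03,-0.005,-0.049,0,0.7],[0,0,0.03,-0.005,-0.056,0,0.7],[0,0,0.03,-0.006,-0.06,0,0.7],[0,0,0.03,-0.006,-0.06,0,0.7]],
])

```text
clock: 15.65
eef_pos: [585.9, 5.1, 164.9]
eef_rot: [3.139, -0.821, -0.092]
wrist_force: [0.4, -1.4, -2.9]
finger_gap: 49.2
finger_force: 35.0
```

Call:
servo_tool([
  [[0,0,0,0,0,0,0.7],[0,0,0,0,0,0,0.7],[0,0,0,0,0,0,0.7],[0,0,0,0,0,0,0.7],[0,0,0,0,0,0,0.7],[0,0,0,0,0,0,0.7],[0,0,0,0,0,0,0.7],[0,0,0,0,0,0,0.7]],
])

```text
clock: 16.45
eef_pos: [586.1, 5.0, 165.0]
eef_rot: [3.139, -0.821, -0.092]
wrist_force: [0.3, -0.1, -2.4]
finger_gap: 49.8
finger_force: 35.0
```

```bash
python3 rd.py
python3 - <<'E'
from h import *
a=cam('side');b=cam('top');s=manip.read_state();print(s['joints'].round(2),s['eef_rot'])
A=cv2.resize(a['frame'][150:260,240:380],None,fx=3,fy=3);B=cv2.resize(b['frame'][180:280,230:320],None,fx=3.3,fy=3.3)
B=B[:330];cv2.imwrite('pics/s2.png',np.hstack([A,B])[...,::-1])
E
```

```text
M [ 0.095  0.684 -0.008] My tin 0.69 +- 0.0117 F [ 0.2  -0.04 -2.4 ] [586.1   5.1 165. ] [ 3.139 -0.821 -0.092] 17.15
[-0.03  0.11  2.08 -0.34  0.14  1.95] [ 3.13926581 -0.82058156 -0.09224988]
```

View pics/s2.png

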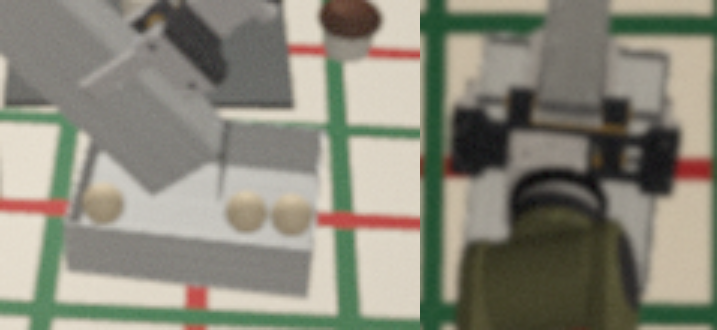

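All three sweets lie in the pan, at about (103,203), (245,212) and (290,214), and the weight has dropped by 1.6 N. I'll raise the tin and bring it level.

Call:
servo_tool([
  [[0,0,0.05,0,0,0,0.7],[0,0,0.1,0,0,0,0.7],[0,0,0.14,0.003,0.03,0,0.7],[0,0,0.14,0.006,0.065,0,0.7],[0,0,0.14,0.009,0.1,0,0.7],[0,0,0.14,0.012,0.135,0,0.7],[0,0,0.14,0.016,0.17,0,0.7],[0,0,0.14,0.019,0.2,0,0.7],[0,0,0.14,0.022,0.235,0,0.7],[0,0,0.14,0.024,0.26,0,0.7]],
])

```text
clock: 18.25
eef_pos: [586.5, 5.0, 235.1]
eef_rot: [3.139, 0.003, -0.092]
wrist_force: [-0.4, 0.9, -3.0]
finger_gap: 49.6
finger_force: 35.0
```

Call:
servo_tool([
  [[0,-0.03,0,0,0,0,0.7],[0,-0.09,0,0,0,0.01,0.7],[-0.01,-0.18,0,0,0,0.02,0.7],[-0.02,-0.27,0,0,0,0.03,0.7],[-0.03,-0.36,0,0,0,0.042,0.7],[-0.04,-0.45,0,0,0,0.042,0.7],[-0.05,-0.54,0,0,0,0.042,0.7],[-0.06,-0.63,0,0,0,0.042,0.7],[-0.068,-0.71,0,0,0,0.042,0.7],[-0.068,-0.77,0,0,0,0.042,0.7]],
])

```text
clock: 19.25
eef_pos: [550.7, -383.2, 234.9]
eef_rot: [3.137, -0.002, 0.038]
wrist_force: [-0.5, -0.0, -2.3]
finger_gap: 49.7
finger_force: 35.0
```

Call:
servo_tool([
  [[0,-0.018,0,0,0,0,0.7],[0,-0.018,0,0,0,0,0.7],[0,-0.018,0,0,0,0,0.7],[0,-0.018,0,0,0,0,0.7]],
])

```text
clock: 19.65
eef_pos: [552.4, -387.8, 235.3]
eef_rot: [3.139, -0.001, 0.041]
wrist_force: [0.2, 0.5, -1.9]
finger_gap: 49.8
finger_force: 35.0
```

Run:
```python
from h import *
s=manip.read_state();print(s['joints'].round(2),s['eef_pos'],s['eef_rot'],s['wrist_force'],s['clock'])
w=cam('wrist');P=cloud(w);Z=np.nan_to_num(P[...,2]);p=s['eef_pos']
m=(Z>p[2]+25)&(Z<p[2]+75)&(P[...,0]>420)&(abs(P[...,1]-p[1])<20)
q=P[m];print(m.sum(),np.polyfit(q[:,0]-p[0],q[:,2],1))
a=cam('top');f=a['frame'];hsv=cv2.cvtColor(f,cv2.COLOR_RGB2HSV)
m=np.zeros(Z.shape,np.uint8);m[190:240,330:395]=(hsv[190:240,330:395,2]>120)
for k in cv2.findContours(m,0,2)[0]:
    if cv2.contourArea(k)>60:
        W=onplane(a,k.reshape(-1,2),60)[:,:2].astype(np.float32);print(cv2.minAreaRect(W),cv2.boundingRect(k))
cv2.imwrite('pics/w3.png',w['frame'][...,::-1])
```

```text
[-0.67  0.57  1.07 -0.    1.5   0.86] [ 552.41963574 -387.77952531  235.33737057] [ 3.13875504e+00 -9.04817221e-04  4.10566279e-02] [ 0.24039659  0.51664412 -1.91861821] 19.65
36517 [-5.32507312e-05  2.83147090e+02]
((508.4813537597656, -206.5567169189453), (65.42019653320312, 65.9683609008789), 0.283001571893692) (337, 212, 23, 23)
((550.5620727539062, -293.3935546875), (66.15607452392578, 66.34368133544922), 63.8986930847168) (366, 198, 23, 23)
```

View pics/w3.png

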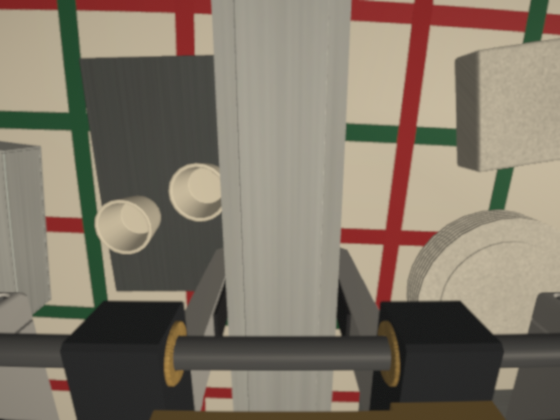

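The wrist view shows the tin level over the free lane, with the cups at (127,225) and (200,190), clear to the left. I'll lower it.

Call:
servo_tool([
  [[0,-0.002,-0.08,0,0,0,0.7],[0,-0.002,-0.16,0,0,0,0.7],[0,-0.002,-0.24,0,0,0,0.7],[0,-0.002,-0.31,0,0,0,0.7],[0,-0.002,-0.35,0,0,0,0.7],[0,-0.002,-0.365,0,0,0,0.7],[0,-0.002,-0.372,0,0,0,0.7],[0,-0.002,-0.376,0,0,0,0.7],[0,-0.002,-0.379,0,0,0,0.7],[0,-0.002,-0.379,0,0,0,0.7]],
])

```text
clock: 20.75
eef_pos: [552.3, -390.1, 46.3]
eef_rot: [3.138, -0.001, 0.04]
wrist_force: [0.2, -0.0, -3.3]
finger_gap: 49.9
finger_force: 35.0
```

```bash
python3 rd.py
```

```text
M [ 0.025  0.011 -0.008] My tin 0.0096 +- 0.0086 F [-0.25  0.01 -2.55] [ 552.1 -389.9   45.4] [ 3.139 -0.     0.04 ] 21.45
```

Still carried; I'll lower it a little further until contact, then release with a small opening.

Call:
servo_tool([
  [[0,0,-0.001,0,0,0,0.7],[0,0,-0.002,0,0,0,0.7],[0,0,-0.002,0,0,0,0.7],[0,0,-0.002,0,0,0,0.7]],
])

```text
clock: 21.85
eef_pos: [552.1, -390.0, 45.4]
eef_rot: [3.139, -0.001, 0.04]
wrist_force: [-3.9, 2.2, 6.1]
finger_gap: 49.8
finger_force: 35.0
```

Call:
servo_tool([
  [[0,0,0,0,0,0,0.32],[0,0,0,0,0,0,0.32],[0,0,0,0,0,0,0.32],[0,0,0,0,0,0,0.32]],
])

```text
clock: 22.25
eef_pos: [552.1, -390.0, 44.3]
eef_rot: [3.139, -0.0, 0.04]
wrist_force: [0.1, 0.6, -0.6]
finger_gap: 64.0
finger_force: 0.0
```

Call:
servo_tool([
  [[0,0,0.04,0,0,0,0.32],[0,0,0.12,0,0,0,0.32],[0,0,0.2,0,0,0,0.32],[0,0,0.3,0,0,0,0.32],[0,0,0.4,0,0,0,0.32],[0,0,0.5,0,0,0,0.32],[0,0,0.5,0,0,0,0.32],[0,0,0.5,0,0,0,0.32]],
])

```text
clock: 23.05
eef_pos: [552.2, -390.1, 295.1]
eef_rot: [3.138, -0.002, 0.04]
wrist_force: [-0.2, -0.6, -1.0]
finger_gap: 64.0
finger_force: 0.0
```

Run:
```python
from h import *
w=cam('wrist');P=cloud(w);Z=np.nan_to_num(P[...,2])
m=((Z>86)&(Z<102)&(abs(P[...,1]+390)<60)&(abs(P[...,0]-552)<150));m=cv2.morphologyEx(m.astype(np.uint8),2,np.ones((3,3)))>0
q=P[m];print(m.sum(),cv2.minAreaRect(q[:,:2].astype(np.float32)),np.linalg.lstsq(np.c_[q[:,:2]-[552,-390],np.ones(len(q))],q[:,2],rcond=None)[0])
# sheet centre
t=np.load('top.npy');m=(t[...,2]>7)&(t[...,2]<15)&(abs(t[...,0]-548)<180)&(abs(t[...,1]+291)<170);m=cv2.morphologyEx(m.astype(np.uint8),2,np.ones((3,3)))>0
print(cv2.minAreaRect(t[m][:,:2].astype(np.float32)))
a=cam('side');b=cam('top')
A=cv2.resize(a['frame'][80:360,170:390],None,fx=2,fy=2);B=cv2.resize(b['frame'][80:360,130:430],None,fx=2,fy=2)[:,:400]
B=cv2.resize(b['frame'][130:300,130:430],None,fx=1.2,fy=1.2);B=cv2.copyMakeBorder(B,0,A.shape[0]-B.shape[0],0,0,0)
cv2.imwrite('pics/end.png',np.hstack([A,B])[...,::-1])
```

```text
9011 ((551.2501831054688, -390.5060729980469), (255.13279724121094, 50.16946792602539), 2.3655738830566406) [-8.40732904e-04 -1.20898270e-03  9.30242040e+01]
((551.134521484375, -292.42938232421875), (297.1593017578125, 281.2435607910156), 2.793971538543701)
```

View pics/end.png

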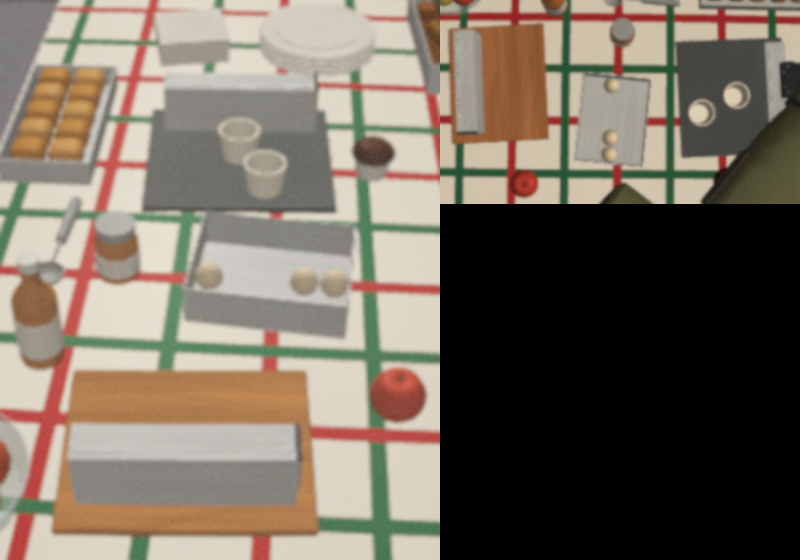

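The emptied tin stands level on the sheet (240,100), about 98 mm from its middle and beside the cups. Three sweets lie in the pan at (208,275), (304,280) and (334,283), and the other tin is untouched on the board.

```bash
python3 -c "
from cell import manip
print(manip.sign_off())"
```

```text
the job is handed in; nothing more can be done
None
```

I handed the job in at about 23 s of the 72 s allowed: all three sweets are in the pan, the emptied tin stands upright on the sheet beside the cups, and the other tin was left untouched on the board; sign-off returned no verdict.

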